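Try the next ferrule on the gauge pin and sort it

TASK

Test the brass ferrule lying in the yellow slot of the rack: slide it along the level gauge pin until it stops, without forcing it, to see whether it goes fully home against the plate or jams part-way (put it down in the V rest to change your grip, since in the slot only its ends can be held and on the pin they must be free). Then leave it lying in the green tray if it went fully home, or in the red tray if it did not; leave the ferrule in the dark slot where it is and do not disturb the other things on the bench.

Things in the scene. Friction and masses are not known exactly. Their poses are not given: they have to be found in the camera images.
- ferrule_a: plain brass ferrule: tube 40 mm long, outside 34 mm, bore 22.4 mm at both open mouths, 180 g; origin at its centre, x along the bore (either way round), lying level at the start. ferrule_a and ferrule_b look alike; one is clear right through and goes fully home on the pin, the other has an undersize ring 14 mm in from either end that stops the pin. Only trying it tells which.
- ferrule_b: the other ferrule, see ferrule_a: the same outside, size, mass and frame
- rack: fixed plywood board 120 x 190 x 6 mm, two slots along its x, 90 mm apart. In each a ferrule lies on a pedestal 22 mm above the bench between two cheeks (34 mm long, 6 mm thick, tops 54 mm above the bench, 1 mm play) that cover its sides: only its ends, 3 mm past pedestal and cheeks, can be gripped, closing along the slot. Origin: centre of underside, z up
- rack_next (a point): the yellow slot: centre of a ferrule lying in it, 39 mm high; axes as the rack's (x along the slot). The ferrule to be tested starts here
- rack_wait (a point): the dark brown slot: centre of a ferrule lying in it, 39 mm high; axes as the rack's. The waiting ferrule starts and stays here
- cradle: fixed wooden V rest for putting a ferrule down and taking it again: foot 80 x 80 x 12 mm, narrow post with a shallow V along its x; the V is 28 mm long, 29 mm wide, its top 48 mm above the bench, so a ferrule in it can be gripped by its ends or across its sides. Origin: centre of the underside, z up
- cradle_seat (a point): centre of a ferrule resting in the V, 60 mm high; axes as the cradle's, x along the V
- gauge: fixed green gauge stand: base 120 x 100 x 16 mm; upright plate 60 mm wide, top 115 mm above the bench; from its face a level steel gauge pin sticks out along the stand's -x, axis 90 mm above the bench, 20 mm diameter, 45 mm long, the last 5 mm tapering to 16 mm. Origin: on the underside, below the plate's pin-side face; z up
- gauge_shoulder (a point): where the pin's axis meets the plate's face (the shoulder); axes as the stand's, the pin lies along -x. A ferrule fully home has its centre 20 mm from here, at x = -20 mm; a tight one stops about 51 mm from here
- gauge_tip (a point): centre of the pin's tip, 45 mm from the shoulder
- tray_green: fixed green tray for ferrules that fit, 130 x 110 mm outside, 35 mm high, walls and floor 4 mm. Origin: centre of its underside, long side along x
- tray_red: fixed red tray for ferrules that do not fit, same size and frame as the green one
- hammer: bystander: hammer lying on the bench ; its origin lies at its underside
- screwdriver: bystander: screwdriver with a red handle, lying on the bench; its origin lies at its underside
- glue: bystander: white glue bottle with a red cap, 52 mm across and 110 mm tall, standing; its origin lies at its underside
- mug: bystander: blue mug, 80 mm across and 90 mm tall, standing; its origin lies at its underside
- tin: bystander: plain metal tin, 74 mm across and 80 mm tall, standing; its origin lies at its underside
- offcut: bystander: pale wooden offcut, 90 x 45 x 25 mm, lying; its origin lies at its underside
Things that resemble listed ones, but are neither listed nor needed, are in the scene too. Several things have the shape of the tray_red; the one meant has the colours described above. Of the things that look like the tray_green, the smaller one is meant.

How it is judged:
By the outcome, as a careful person would: the job done as asked, in the order asked, and still so for the second after the job is handed in, with the robot touching nothing.
It also fails if it takes over 58 s, if anything falls off the work surface, if the arm or the gripper's body presses on something with over 40 N, if the wrist force passes 120 N, or if a joint passes its speed limit or range.

ROBOT

A 6-joint arm with a two-finger parallel gripper is mounted at the origin on the work surface. World frame = base frame: x ahead of the robot, y to its left, z up, the work surface at z = 0. Lengths are in mm, angles in rad, forces in N, time in s.
With the tool pointing down it reaches from about 350 to 925 mm from the base axis. Payload 6.4 kg.
Tool frame: the origin (TCP) lies midway between the tips of the shut fingers; the grasp point (between the pads) lies 19 mm behind it; z points along the fingers, y is the direction in which the jaws open and shut (so a half turn about z gives the same grasp; the last joint's range is limited). The gripper opens to 94 mm and grips with 3 to 60 N. Pads are 16 mm wide; open, the fingers measure 119 mm over their backs; the gripper's body (75 mm by 177 mm) begins 78 mm behind the grasp point.
Start: joints at [0.931, 0.245, 1.558, -0, 1.339, -0.174], TCP at [291.939, 580.763, 205.455] pointing down, gripper open.
Joint ranges: [-3.13, 3.13], [-1.02, 2.26], [0.13, 2.54], [-0.95, 4.09], [0.21, 2.88], [-2.74, 2.74]. Speed limits (rad/s): [2.57, 2.57, 3.14, 3.14, 3.14, 3.14].

INTERFACE

Orientations are given as a 3x3 rotation matrix whose columns are the frame's x, y, z axes.
In Python, from station import r gives the robot as it stands. The module is installed in compiled form; this text tells all that it offers.
- The arm moves only by the shell command python3 -m jog 'ROWS' [OPENING]. ROWS is text: rows parted by semicolons, each of 6 numbers parted by spaces: the shift along the tool's x, y, z in cm, then the turn, a rotation vector about the tool's x, y, z in degrees. A call has 1 to 5 rows; each row is the pose to reach, as a shift and turn from the pose measured when the call began, along the tool's axes at that moment; what a row does not reach only later rows make up. A row lasts 1/12 s, in which the tool goes at most 41.7 mm and 7.16 degrees, less where a joint would pass 70% of its speed; a pose out of reach is approached as far as the arm can. A call with a gripper value outside its range is refused whole. OPENING is the opening, from 0 (shut) to 1 (fully open), set as the call begins (- or left out, the last holds). The fingers move at their own pace and stop on an object; the grip force is fixed at half the most. Time passes only in rows, so rows that repeat a pose let the fingers close. It gives the time, the measured TCP pose, the force and the opening at its end, in the units of the state.
- r.observe(): the state, without advancing time (a new reading comes with each control period).
- r.snapshot(name): name is "scene" or "side" or "wrist"; returns the picture (480x640x3 uint8, blue, green, red); there is no depth.
- r.camera_model(name): a dict with "vfov" (degrees; the focal length in pixels is half the picture's height over the tangent of half this angle, whatever the lens; pixels are square), "cx", "cy" (the principal point, pixels), "pose" (4x4, takes a point from camera to world coordinates); the wrist camera has in their place "T_tool_cam" (4x4, takes a point from camera to tool coordinates, whose origin is the TCP and whose axes are the flange's). Camera axes: x right, y up, looking along -z (the intrinsics and any distortion apply to the point x, -y, -z); pixel columns grow to the right and rows downward; lengths in mm; the calibration is good to about 2 mm. A picture is of the moment at which its call begins: read the wrist's pose just before it. camera_model takes no time and is no camera call.
- r.sign_off(): hands the job in, once; it reports no verdict.
The state is a dict: "time_s": time; "qpos": joint angles; "qd": joint speeds; "tau": joint torques, N m; "tool_pos": TCP position; "tcp_rot": TCP orientation; "contact_force": force on the tool from outside, world axes, zero at the start; "moment": the same for the moment, N m; "grip_width": finger opening in mm.
Only numpy, scipy, OpenCV 4.12 (cv2) and the standard library are available. Lean on these libraries where they do the work, as an engineer would, in place of code of your own. Each camera call takes 0.05 s, during which the arm holds its last target. There are 200 camera calls.

## Working session

There is one attempt and no reset: what is moved stays moved. The work goes in short steps, Python scripts to look and compute and a shell command to move; the robot and the scene stay as the last step left them, time stands still between calls to the robot, and variables do not carry over. Pictures are saved under pics/ and viewed, about 8 in all and at most 12, crops included, and the job is handed in when it is done.

```bash
mkdir -p pics; python3 - <<'E'
from station import r
import cv2,numpy as np
np.set_printoptions(precision=4,suppress=True)
s=r.observe();print(s)
for n in("scene","side","wrist"):
    print(n,r.camera_model(n)); cv2.imwrite(f"pics/{n}0.png",r.snapshot(n))
E
```

```text
{'time_s': 0.0, 'qpos': array([ 0.9309,  0.2458,  1.559 ,  0.    ,  1.3387, -0.1741]), 'qd': array([0.0013, 0.0005, 0.0013, 0.    , 0.001 , 0.0009]), 'tau': array([  0.0004, -41.5849, -31.4602,   0.0684,   0.0334,  -0.0001]), 'tool_pos': array([291.5832, 580.2675, 204.3617]), 'tcp_rot': array([[-0.8935,  0.4491, -0.0012],
       [ 0.4491,  0.8935, -0.0015],
       [ 0.0004, -0.0018, -1.    ]]), 'contact_force': array([-0.3816, -0.8483, -0.7762]), 'moment': array([ 0.0114, -0.022 ,  0.0585]), 'grip_width': 94.04905004452382}
scene {'vfov': 48.04859378626137, 'cx': 318.62701519223305, 'cy': 237.74501671424957, 'pose': array([[  -0.1228,   -0.7811,    0.6122, 1204.4286],
       [   0.9924,   -0.1005,    0.0708,  103.7251],
       [   0.0062,    0.6163,    0.7875, 1004.5065],
       [   0.    ,    0.    ,    0.    ,    1.    ]])}
side {'vfov': 55.096519506812974, 'cx': 324.3802523155636, 'cy': 243.28337558081296, 'pose': array([[ -0.9547,   0.1612,  -0.2502, 245.5936],
       [ -0.2975,  -0.546 ,   0.7832, 849.9885],
       [ -0.0104,   0.8221,   0.5692, 677.8837],
       [  0.    ,   0.    ,   0.    ,   1.    ]])}
wrist {'vfov': 64.28493672616051, 'cx': 323.8518822793529, 'cy': 240.01433676429525, 'T_tool_cam': array([[  -0.0007,    0.9628,    0.2701,   79.3607],
       [   1.    ,    0.0005,    0.001 ,    0.278 ],
       [   0.0008,    0.2701,   -0.9628, -179.6467],
       [   0.    ,    0.    ,    0.    ,    1.    ]])}
```

View pics/scene0.png

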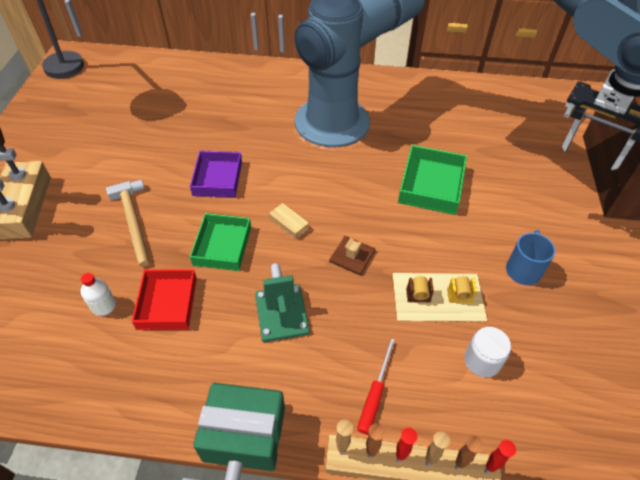

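View pics/side0.png

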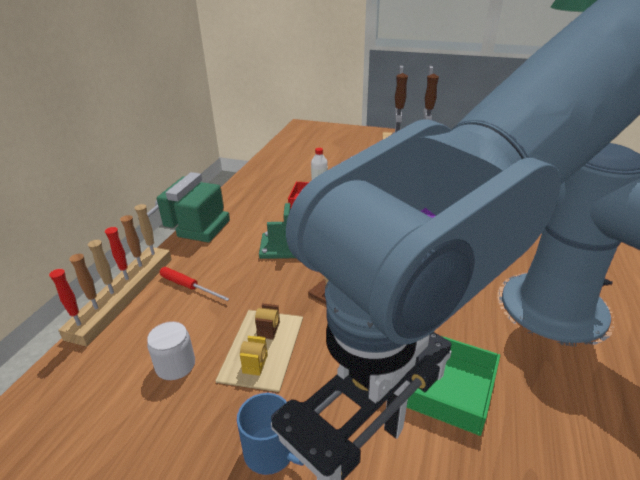

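The scene view shows the ferrules at (462,290) in the yellow slot and (420,288) in the dark one. It also shows the cradle at (353,252), the gauge pin tip at (276,270), the small green tray at (221,241) and the red tray at (165,298). Next I'll get coarse positions.

```bash
cat > h.py <<'E'
import numpy as np, cv2, json
from scipy.spatial.transform import Rotation as R
from station import r
np.set_printoptions(precision=3,suppress=True)
def cam(n,s=None):
    m=r.camera_model(n)
    if n=="wrist":
        s=s or r.observe(); T=np.eye(4);T[:3,:3]=s["tcp_rot"];T[:3,3]=s["tool_pos"];P=T@m["T_tool_cam"]
    else: P=m["pose"]
    return dict(P=np.array(P),f=240/np.tan(np.radians(m["vfov"])/2),c=(m["cx"],m["cy"]))
def shot(n,name):
    s=r.observe(); c=cam(n,s); im=r.snapshot(n); cv2.imwrite(f"pics/{name}.png",im)
    json.dump(dict(P=c["P"].tolist(),f=c["f"],c=c["c"]),open(f"pics/{name}.json","w")); return im
def load(name):
    c=json.load(open(f"pics/{name}.json")); c["P"]=np.array(c["P"]); return c
def ray(c,px):
    d=np.array([(px[0]-c["c"][0])/c["f"],-(px[1]-c["c"][1])/c["f"],-1.]); d=c["P"][:3,:3]@d
    return c["P"][:3,3],d/np.linalg.norm(d)
def atz(c,px,z):
    o,d=ray(c,px); return o+d*(z-o[2])/d[2]
def tri(obs):
    A=np.zeros((3,3));b=np.zeros(3);L=[ray(*o) for o in obs]
    for o,d in L: M=np.eye(3)-np.outer(d,d);A+=M;b+=M@o
    x=np.linalg.solve(A,b); return x,[round(float(np.linalg.norm((np.eye(3)-np.outer(d,d))@(x-o))),2) for o,d in L]
def proj(c,p):
    q=c["P"][:3,:3].T@(np.array(p)-c["P"][:3,3]); return c["c"][0]+c["f"]*q[0]/-q[2], c["c"][1]-c["f"]*q[1]/-q[2]
def rotz(a,flip=0):  # tool pointing down, tool y (jaw) at world angle a(deg)
    a=np.radians(a); y=np.array([np.cos(a),np.sin(a),0]); z=np.array([0,0,-1.]); return np.stack([np.cross(y,z),y,z],1)
def rel(pos,rot):
    s=r.observe(); A=s["tcp_rot"]; print("cm",A.T@(np.array(pos)-s["tool_pos"])/10,"deg",np.degrees(R.from_matrix(A.T@rot).as_rotvec()),
      "| tcp",s["tool_pos"],"F",s["contact_force"],"w",round(s["grip_width"],1),"q",s["qpos"],"t",round(s["time_s"],2))
E
python3 - <<'E'
from h import *
c=cam("scene")
for n,p,z in [("ferrY",(462,290),39),("ferrD",(420,288),39),("rack TL",(393,275),6),("rack TR",(480,274),6),("rack BR",(486,319),6),("rack BL",(397,321),6),("cradle",(353,247),45),
 ("tip",(276,270),90),("plate",(280,290),90),("green",(221,241),10),("g big",(434,182),10),("red",(165,298),10),("tin",(489,345),80),("mug",(532,245),90),("offcut",(290,220),25),("purple",(217,173),10),("drv",(392,343),10),("glue",(90,282),110)]: print(n,atz(c,p,z))
E
```

```text
ferrY [554.695 335.762  39.   ]
ferrD [560.943 247.259  39.   ]
rack TL [511.966 191.932   6.   ]
rack TR [484.468 385.511   6.   ]
rack BR [599.254 391.128   6.   ]
rack BL [627.792 204.739   6.   ]
cradle [474.778  96.877  45.   ]
tip [588.393 -55.16   90.   ]
plate [635.307 -38.899  90.   ]
green [ 469.916 -210.184   10.   ]
g big [214.055 284.721  10.   ]
red [ 636.913 -293.36    10.   ]
tin [700.135 371.688  80.   ]
mug [454.786 477.04   90.   ]
offcut [398.633 -58.157  25.   ]
purple [ 253.947 -272.276   10.   ]
drv [682.319 195.933  10.   ]
glue [ 676.886 -411.08   110.   ]
```

```bash
python3 -c "
from h import *
rel((530,270,230),rotz(8))"
```

```text
cm [-35.236 -17.032  -2.523] deg [-0.085  0.027 55.313] | tcp [291.646 580.402 204.611] F [-0.046 -0.432 -0.19 ] w 93.8 q [ 0.931  0.246  1.559 -0.     1.339 -0.174] t 0.15
```

```bash
python3 -m jog '-3.5 -1.7 -0.3 0 0 5.5;-7 -3.4 -0.5 0 0 11;-10.5 -5.1 -0.8 0 0 16.5;-14 -6.8 -1 0 0 22;-17.6 -8.5 -1.3 0 0 27.6'; python3 -c "
from h import *
rel((530,270,230),rotz(8))"
```

```text
time_s: 0.57
tool_pos: [411.1, 423.8, 217.3]
tcp_rot: [[-0.58, 0.814, -0.002], [0.814, 0.58, -0.002], [-0.0, -0.002, -1.0]]
contact_force: [1.0, 0.6, 0.4]
grip_width: 94.0
cm [-19.429   0.752  -1.258] deg [-0.116  0.054 27.48 ] | tcp [411.092 423.828 217.346] F [1.041 0.632 0.444] w 94.0 q [ 0.609  0.099  1.701 -0.     1.343 -0.01 ] t 0.57
```

```bash
python3 -m jog '-3.8 0.2 -0.2 0 0 5.5;-7.6 0.3 -0.5 0 0 11;-11.4 0.4 -0.8 0 0 16.5;-15.2 0.5 -1 0 0 22;-19.4 0.8 -1.3 0 0 27.5'; python3 -m jog '0 0 0 0 0 0;0 0 0 0 0 0'; python3 -c "
from h import *
shot('wrist','w1')
rel((530,90,240),rotz(8))"
```

```text
time_s: 0.98
tool_pos: [530.1, 269.4, 230.2]
tcp_rot: [[-0.135, 0.991, -0.002], [0.991, 0.135, -0.002], [-0.001, -0.002, -1.0]]
contact_force: [-0.7, 0.5, -0.2]
grip_width: 94.1
time_s: 1.15
tool_pos: [531.0, 267.8, 229.9]
tcp_rot: [[-0.132, 0.991, -0.003], [0.991, 0.132, -0.002], [-0.001, -0.003, -1.0]]
contact_force: [-0.3, 0.8, -0.7]
grip_width: 94.0
cm [-17.745  -2.405  -1.001] deg [-0.196  0.053 -0.302] | tcp [530.03  269.053 229.737] F [-0.228  0.263 -0.116] w 93.9 q [ 0.279  0.099  1.678 -0.     1.368  0.145] t 1.2
```

View pics/w1.png

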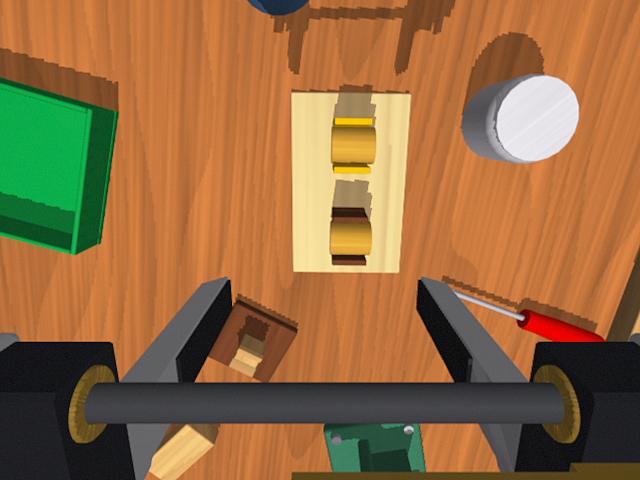

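This wrist view shows the yellow-slot ferrule at (353,145), the dark-slot one at (350,240), the rack corners at (292,93), (410,95), (401,272) and (293,271), and the cradle at (250,345). Next I'll move toward the cradle and gauge for a second view.

```bash
python3 -m jog '-3.8 -0.5 -0.3 0 0 0;-7.6 -1 -0.6 0 0 0;-11.4 -1.5 -1 0 0 0;-15.2 -2 -1 0 0 0;-17.7 -2.4 -1 0 0 0'; python3 -m jog '0 0 0 0 0 0;0 0 0 0 0 0'; python3 -c "
from h import *
shot('wrist','w2')
rel((530,-110,250),rotz(8))"
python3 -m jog '-3.8 -0.5 -0.3 0 0 0;-7.6 -1 -0.6 0 0 0;-11.4 -1.5 -1 0 0 0;-15.2 -2 -1 0 0 0;-19 -2.5 -1 0 0 0'; python3 -m jog '0 0 0 0 0 0;0 0 0 0 0 0'; python3 -c "
from h import *
shot('wrist','w3')"
```

```text
time_s: 1.62
tool_pos: [529.2, 89.7, 240.1]
tcp_rot: [[-0.136, 0.991, -0.003], [0.991, 0.136, -0.002], [-0.001, -0.003, -1.0]]
contact_force: [0.5, 0.4, 0.1]
grip_width: 94.2
time_s: 1.78
tool_pos: [528.5, 90.4, 239.8]
tcp_rot: [[-0.137, 0.991, -0.004], [0.991, 0.137, -0.001], [-0.001, -0.004, -1.0]]
contact_force: [0.2, 0.1, 0.8]
grip_width: 94.1
cm [-19.938  -2.639  -0.996] deg [-0.209  0.03  -0.084] | tcp [528.644  91.101 239.835] F [-0.629  0.527 -0.372] w 93.7 q [-0.04  -0.049  1.81  -0.001  1.383 -0.178] t 1.83
time_s: 2.25
tool_pos: [530.5, -99.8, 250.3]
tcp_rot: [[-0.142, 0.99, -0.003], [0.99, 0.142, -0.001], [-0.0, -0.003, -1.0]]
contact_force: [0.5, 0.4, 0.3]
grip_width: 93.7
time_s: 2.42
tool_pos: [530.8, -99.2, 250.0]
tcp_rot: [[-0.142, 0.99, -0.003], [0.99, 0.142, 0.0], [0.001, -0.003, -1.0]]
contact_force: [-0.5, -0.6, 0.1]
grip_width: 93.8
```

View pics/w2.png

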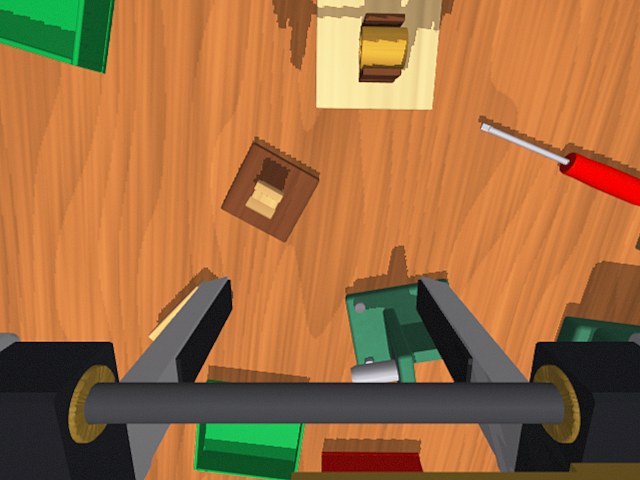

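View pics/w3.png

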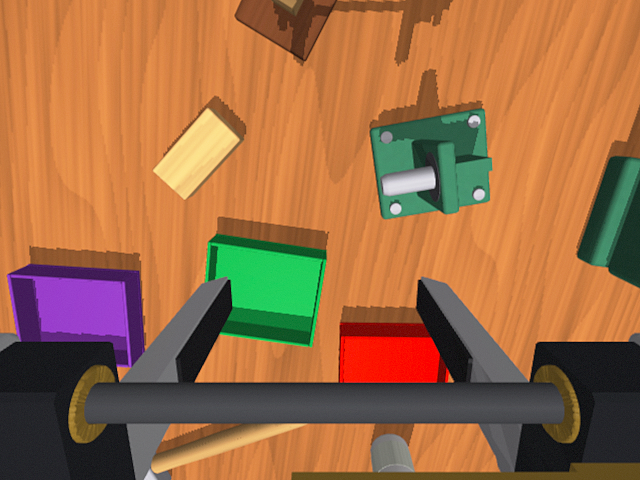

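In w2 the cradle foot's corners are at about (257,138), (319,178), (285,241) and (221,208). In w3 the gauge shows the pin from (383,182) to (437,176), and the trays are at (265,290) green and (395,350) red. Now an enlarged composite for exact pixels.

```bash
python3 - <<'E'
import cv2,numpy as np
o=np.zeros((600,800,3),np.uint8)
def put(n,x,y,w,h,X,Y,k=3,st=20):
    im=cv2.imread(f"pics/{n}.png")[y:y+h,x:x+w]; im=cv2.resize(im,None,fx=k,fy=k,interpolation=cv2.INTER_CUBIC)
    for i in range(0,w,st):cv2.putText(im,str(x+i),(i*k,10),0,.35,(255,255,255),1);cv2.line(im,(i*k,12),(i*k,18),(255,255,255),1)
    for i in range(0,h,st):cv2.putText(im,str(y+i),(0,i*k+4),0,.35,(255,255,0),1);cv2.line(im,(24,i*k),(30,i*k),(255,255,0),1)
    o[Y:Y+h*k,X:X+w*k]=im
put("w3",365,95,133,133,0,0)
put("scene0",250,255,66,90,400,0,4)
put("w2",215,132,110,112,0,400,k=1.0.__int__()) if 0 else None
put("w2",215,132,66*2,66,0,400,3)
put("scene0",325,230,60,50,400,360,4)
put("scene0",390,265,33,60,670,0,4) if 0 else None
put("scene0",390,265,100,60,665,0,1)
put("w1",325,105,53,70,640,380,3)
put("w1",325,195,33,53,665,200,3)
cv2.imwrite("pics/comp.png",o)
E
```

```text
(no output)
```

View pics/comp.png

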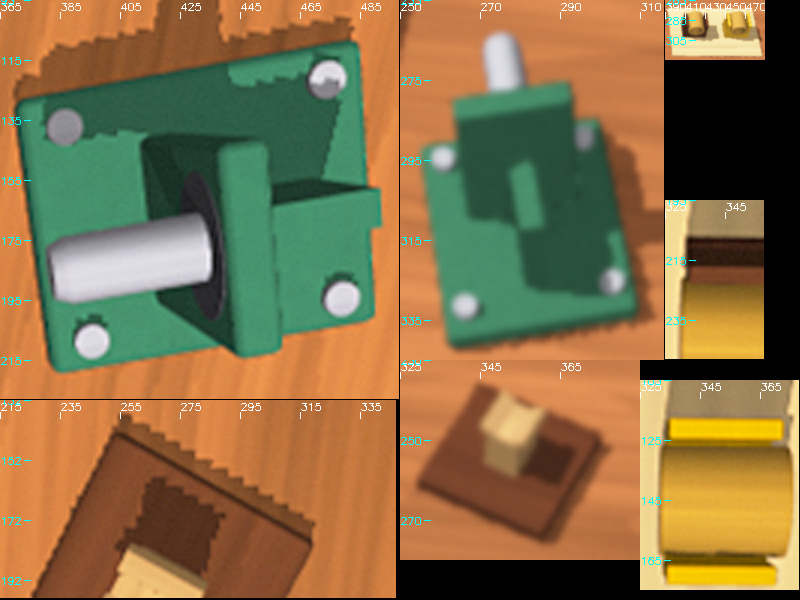

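The composite gives the gauge base corners in w3 as (371,130), (484,109), (489.3,201) and (383.3,218.7), the pin tip at about (383,185.7) and the shoulder at about (433,177). In w1 the yellow-slot ferrule spans (331.5,124)–(376,164).

```bash
python3 - <<'E'
from h import *
def rect(nm,pts,z,c):
    P=np.array([atz(c,p,z)[:2] for p in pts]); print(nm,"centre",P.mean(0),"edges",[(round(float(np.hypot(*(P[(i+1)%4]-P[i]))),1),round(float(np.degrees(np.arctan2(*(P[(i+1)%4]-P[i])[::-1]))),1)) for i in range(4)])
w1,w2,w3,sc=load("w1"),load("w2"),load("w3"),cam("scene")
print("-- gauge"); rect("w3",[(371,130),(484,109),(489.3,201),(383.3,218.7)],16,w3)
rect("sc",[(256.3,291.8),(263.3,341.8),(309.3,333.3),(300,285)],16,sc)
a,b=atz(w3,(383,185.7),90),atz(w3,(433,177),90);print(a,b,np.linalg.norm(a-b),np.degrees(np.arctan2(*(b-a)[1::-1])))
a,b=atz(w3,(389,185.3),90),atz(w3,(428,178),90);print("mid line",a,b,np.degrees(np.arctan2(*(b-a)[1::-1])))
print("tip tri",tri([(w3,(383,185.7)),(sc,(275,265.5))]))
print("-- rack"); rect("w1",[(292,93),(410.5,94.5),(401,272),(293,271)],6,w1); rect("sc",[(393,275),(480,274),(486,319),(397,321)],6,sc)
for n,p,q in (("Y",(353.5,144),(462,290)),("D",(350,240),(420,288))): print(n,atz(w1,p,46),tri([(w1,p),(sc,q)]))
print("-- cradle"); rect("w2",[(256.5,142),(318,180),(285.5,241),(221,208)],12,w2); rect("sc",[(347,236.5),(375,249),(361,274.5),(330,261)],12,sc)
print(tri([(w2,(264,197)),(sc,(353.5,243.5))]),atz(w2,(264,197),48))
# V top corners by colour in w2
im=cv2.imread("pics/w2.png")[160:230,235:300]; hsv=cv2.cvtColor(im,cv2.COLOR_BGR2HSV); m=((hsv[...,2]>165)&(hsv[...,1]>60)&(hsv[...,1]<170)).astype(np.uint8)
n,l,s,c=cv2.connectedComponentsWithStats(m);i=1+np.argmax(s[1:,4]);print(s[i],c[i]+[235,160]);print(cv2.boxPoints(cv2.minAreaRect(np.argwhere(l==i)[:,::-1].astype(np.float32)))+[235,160])
print("-- trays"); rect("green w3 rim",[(209,235),(326,251),(313,346),(207,329)],35,w3)
for n,p in (("green",(221,241)),("red",(165,298))):print(n,atz(sc,p,4))
rect("green sc rim",[(208,214),(251,216),(239,268),(191,262)],35,sc); rect("red sc rim",[(145,270),(196,269),(192,327),(134,328)],35,sc)
E
```

```text
-- gauge
w3 centre [636.878 -38.701] edges [(116.9, 18.3), (96.6, -72.0), (116.6, -162.1), (95.8, 108.2)]
sc centre [642.944 -36.665] edges [(121.2, 17.8), (94.9, 108.9), (119.3, -162.6), (95.7, -72.2)]
[576.909 -58.338  90.   ] [619.145 -44.559  90.   ] 44.4269248274793 18.067489901804308
mid line [582.113 -57.236  90.   ] [614.971 -46.041  90.   ] 18.814702837615993
tip tri (array([577.06 , -58.835,  89.351]), [0.42, 0.42])
-- rack
w1 centre [553.14  293.311] edges [(117.4, 6.8), (187.1, -82.2), (121.3, -173.0), (187.5, 96.6)]
sc centre [555.87  293.327] edges [(195.5, 98.1), (114.9, 2.8), (188.6, -81.3), (116.5, -173.7)]
Y [547.98 339.55  46.  ] (array([548.941, 338.571,  30.108]), [0.71, 0.71])
D [558.522 248.063  46.   ] (array([559.749, 246.684,  37.982]), [0.87, 0.87])
-- cradle
w2 centre [467.923  98.307] edges [(74.5, -23.8), (76.5, -110.5), (78.3, 159.5), (81.0, 66.7)]
sc centre [472.361  99.131] edges [(73.1, 67.2), (79.5, -19.7), (77.6, -111.1), (81.7, 157.1)]
(array([465.809,  98.564,  45.472]), [1.48, 1.48]) [466.592 100.479  48.   ]
[ 10  22  38  37 775] [263.8   200.225]
[[244.271 205.069]
 [257.083 181.275]
 [283.083 195.275]
 [270.271 219.069]]
-- trays
green w3 rim centre [ 476.25  -199.877] edges [(126.5, 0.0), (116.8, -89.3), (123.7, 178.0), (112.4, 92.3)]
green [ 465.484 -212.078    4.   ]
red [ 633.489 -295.755    4.   ]
green sc rim centre [ 482.569 -200.294] edges [(102.2, 93.9), (150.0, 1.4), (108.3, -91.2), (140.7, 179.0)]
red sc rim centre [ 649.188 -279.833] edges [(110.6, 98.7), (142.8, 11.8), (116.5, -81.6), (142.0, -170.5)]
```

```bash
python3 -m jog '4 0 0 0 0 0;8 0.2 0 0 0 0;12 0.4 0 0 0 0;16 0.7 0 0 0 0;20 1 0 0 0 0'; python3 -m jog '4 0 0 0 0 0;8 0 1 0 0 0;12 0 2 0 0 0;16 0 4 0 0 0;20 0 6 0 0 0';  python3 -c "
from h import *
rel((549,338.5,110),rotz(7.3))"
```

```text
time_s: 2.88
tool_pos: [510.7, 105.5, 250.2]
tcp_rot: [[-0.147, 0.989, -0.003], [0.989, 0.147, 0.001], [0.001, -0.003, -1.0]]
contact_force: [-0.1, 0.3, -0.1]
grip_width: 94.0
time_s: 3.3
tool_pos: [480.2, 301.0, 194.1]
tcp_rot: [[-0.151, 0.988, -0.001], [0.988, 0.151, 0.002], [0.002, -0.001, -1.0]]
contact_force: [0.3, -0.3, 0.4]
grip_width: 94.0
cm [2.649 7.376 8.411] deg [-0.066 -0.11   1.402] | tcp [480.211 301.011 194.142] F [ 0.281 -0.264  0.369] w 94.0 q [0.359 0.062 1.784 0.002 1.296 0.206] t 3.3
```

```bash
python3 -m jog '0.9 2.5 2.8 0 0 0.5;1.8 5 5.6 0 0 1;2.6 7.4 8.4 0 -0.1 1.4;2.6 7.4 8.4 0 -0.1 1.4;2.6 7.4 8.4 0 -0.1 1.4'; python3 -c "
from h import *
im=shot('wrist','w4')
rel((549,338.5,20),rotz(7.3))
c=load('w4'); print(proj(c,(549,338.5,39)),proj(c,(549,338.5,56)))
v=cv2.imread('pics/w2.png')[172:226,237:291]; v=cv2.resize(v,None,fx=6,fy=6,interpolation=cv2.INTER_CUBIC)
o=np.zeros((480,780,3),np.uint8); o[:,:456]=im[:,92:548]; o[:324,456:]=v; cv2.imwrite('pics/v4.png',o)"
```

```text
time_s: 3.72
tool_pos: [546.3, 340.0, 106.5]
tcp_rot: [[-0.131, 0.991, -0.007], [0.991, 0.131, -0.002], [-0.001, -0.008, -1.0]]
contact_force: [-0.3, -1.2, 0.1]
grip_width: 94.0
cm [-0.16   0.154  8.949] deg [-0.172  0.     0.186] | tcp [547.534 339.92  109.498] F [0.051 0.778 0.5  ] w 94.2 q [0.38  0.331 1.637 0.001 1.177 0.249] t 3.77
(np.float64(329.1587642867537), np.float64(256.3203378350986)) (np.float64(329.2999393768312), np.float64(264.66447243762025))
```

View pics/v4.png

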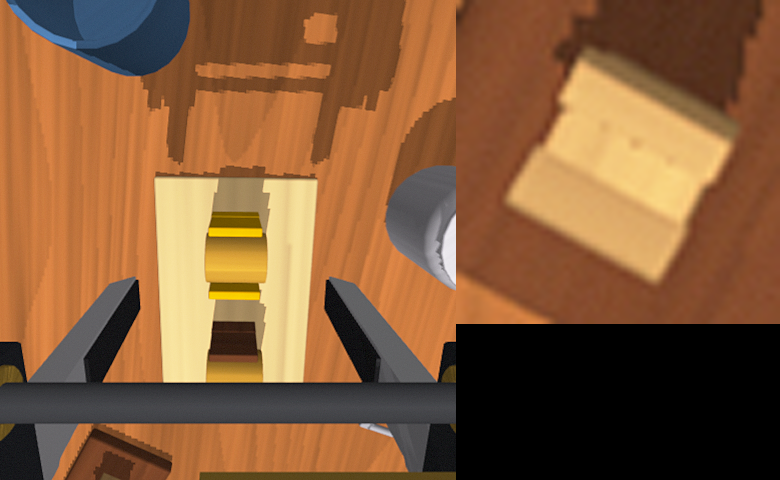

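The ferrule sits at (328.5,258) in w4, against a prediction of (329,256–264), so the position is confirmed. The crop shows the V running right and down, which is about −21.5° in world. Now I'll descend and grip the ends.

```bash
python3 -m jog '-0.1 0.1 2.5 -0.1 0 0;-0.2 0.15 5 -0.1 0 0;-0.2 0.15 7.5 -0.2 0 0.2;-0.2 0.15 8.9 -0.2 0 0.2;-0.2 0.15 8.9 -0.2 0 0.2'; python3 -c "
from h import *
rel((549,338.5,20),rotz(7.3))"
python3 -m jog '0 0 0 0 0 0;0 0 0 0 0 0;0 0 0 0 0 0;0 0 0 0 0 0;0 0 0 0 0 0' 0;python3 -m jog '0 0 0 0 0 0;0 0 0 0 0 0;0 0 0 0 0 0' 0;  python3 -c "
from h import *
rel((549,338.5,100),rotz(7.3))"
```

```text
time_s: 4.18
tool_pos: [546.9, 338.0, 19.5]
tcp_rot: [[-0.128, 0.992, -0.002], [0.992, 0.128, -0.001], [-0.001, -0.002, -1.0]]
contact_force: [0.1, 0.7, 0.3]
grip_width: 94.1
cm [ 0.024  0.219 -0.049] deg [-0.132  0.035  0.04 ] | tcp [546.853 337.985  19.514] F [0.148 0.704 0.291] w 94.1 q [ 0.378  0.449  1.669 -0.     1.027  0.249] t 4.18
time_s: 4.6
tool_pos: [547.6, 338.3, 20.8]
tcp_rot: [[-0.128, 0.992, -0.0], [0.992, 0.128, -0.0], [-0.0, -0.0, -1.0]]
contact_force: [-0.0, 0.0, -0.1]
grip_width: 63.8
time_s: 4.85
tool_pos: [547.8, 338.4, 21.1]
tcp_rot: [[-0.128, 0.992, 0.0], [0.992, 0.128, 0.0], [0.0, 0.0, -1.0]]
contact_force: [0.1, 0.3, -0.2]
grip_width: 43.6
cm [-0.001  0.118 -7.895] deg [ 0.007 -0.001  0.037] | tcp [547.837 338.359  21.051] F [ 0.132  0.271 -0.176] w 43.6 q [ 0.378  0.447  1.668 -0.     1.027  0.249] t 4.85
```

```bash
python3 -m jog '0 0 0 0 0 0;0 0 0 0 0 0;0 0 0 0 0 0;0 0 0 0 0 0' 0|grep -v rot; python3 -m jog '0 0 -1 0 0 0;0 0 -2 0 0 0;0 0 -4 0 0 0;0 0 -6 0 0 0;0 0 -8 0 0 0'; python3 -c "
from h import *
rel((467.5,98.5,110),rotz(-21.5))"
```

```text
time_s: 5.18
tool_pos: [547.8, 338.3, 21.0]
contact_force: [0.3, 0.3, -0.9]
grip_width: 40.0
time_s: 5.6
tool_pos: [547.7, 338.3, 102.6]
tcp_rot: [[-0.128, 0.992, 0.0], [0.992, 0.128, 0.0], [0.0, 0.0, -1.0]]
contact_force: [-0.0, 0.4, -1.4]
grip_width: 39.6
cm [-22.761 -11.02   -0.745] deg [ 0.008 -0.006 28.838] | tcp [547.734 338.319 102.58 ] F [-0.002  0.375 -1.36 ] w 39.6 q [0.378 0.336 1.644 0.    1.161 0.249] t 5.6
```

```bash
python3 -m jog '-3 -1.5 -0.7 0 0 5;-6.5 -3.2 -0.7 0 0 10;-10 -5 -0.7 0 0 15;-13 -6.5 -0.7 0 0 20;-16 -8 -0.7 0 0 25'|grep -v rot; python3 -c "
from h import *
rel((467.5,98.5,110),rotz(-21.5))"
```

```text
time_s: 6.02
tool_pos: [488.2, 168.1, 110.6]
contact_force: [0.3, -0.4, -1.5]
grip_width: 39.5
cm [-7.259  0.17   0.055] deg [ 0.077 -0.035  3.614] | tcp [488.179 168.099 110.59 ] F [ 0.329 -0.388 -1.501] w 39.5 q [ 0.112  0.041  1.97  -0.     1.129  0.424] t 6.02
```

```bash
python3 -c "
from h import *
im=shot('wrist','w5')"; python3 -m jog '-3.5 0.1 0 0 0 1.8;-7.2 0.2 0 0 0 3.6;-7.2 0.2 0 0 0 3.6;-7.2 0.2 0 0 0 3.6'|grep -v rot; python3 -c "
from h import *
im=shot('wrist','w6')
rel((468,98.5,65),rotz(-21.5))
a=cv2.imread('pics/w5.png'); cv2.imwrite('pics/v5.png',cv2.resize(np.hstack([a[200:480,120:520],im[200:480,120:520]]),None,fx=1,fy=1))"
```

```text
time_s: 6.4
tool_pos: [465.8, 94.0, 110.9]
contact_force: [-0.1, 0.5, -2.1]
grip_width: 39.7
cm [0.422 0.041 4.586] deg [ 0.047  0.153 -0.366] | tcp [466.062  94.866 110.869] F [ 0.174  0.634 -1.   ] w 39.6 q [-0.037 -0.058  2.068 -0.003  1.132  0.346] t 6.45
```

View pics/v5.png

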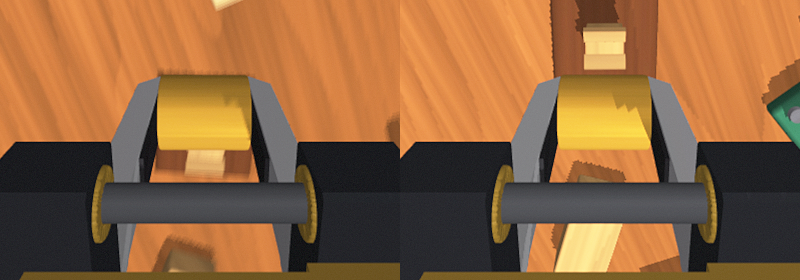

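In w6 the V post's top is at about (325,247) in full-image pixels and its band runs parallel to the jaws. I'll convert that to a position.

```bash
python3 -c "
from h import *
c=load('w6')
for p in [(325,247),(325,225),(325,269),(304,247),(346,247)]: print(atz(c,p,48))
print(proj(c,(468,98.5,48)))
im=cv2.imread('pics/w6.png')
print(load('w2')['P'][:3,3],c['P'][:3,3])
print(tri([(c,(325,247)),(load('w2'),(264.7,199.5))]))
rel((467,98.5,65),rotz(-21.5))
"
```

```text
[467.997  99.278  48.   ]
[473.606 113.186  48.   ]
[462.199  84.905  48.   ]
[455.091 104.5    48.   ]
[480.904  94.057  48.   ]
(np.float64(325.4436622783285), np.float64(248.03889685775835))
[517.934 169.039 419.419] [494.743 167.976 290.315]
(array([466.508,  96.295,  37.899]), [0.39, 0.39])
cm [ 0.384 -0.052  4.586] deg [ 0.047  0.153 -0.366] | tcp [466.062  94.866 110.869] F [ 0.174  0.634 -1.   ] w 39.6 q [-0.037 -0.058  2.068 -0.003  1.132  0.346] t 6.45
```

```bash
python3 -m jog '0.45 0.05 1.5 0 0.1 -0.3;0.45 0.05 3 0 0.15 -0.4;0.45 0.05 4.5 0 0.15 -0.4;0.45 0.05 6 0 0.15 -0.4;0.45 0.05 6 0 0.15 -0.4'|grep -v rot;  python3 -m jog '0 0 0.2 0 0 0;0 0 0.4 0 0 0;0 0 0.6 0 0 0;0 0 0.6 0 0 0'; python3 -c "
from h import *
rel((468,99,42),rotz(-21.5))"
```

```text
time_s: 6.87
tool_pos: [466.2, 99.9, 48.5]
contact_force: [-0.9, 0.2, -1.5]
grip_width: 39.8
time_s: 7.2
tool_pos: [466.9, 100.1, 43.2]
tcp_rot: [[0.364, 0.932, -0.003], [0.932, -0.364, -0.0], [-0.001, -0.003, -1.0]]
contact_force: [0.4, 0.9, -1.4]
grip_width: 40.0
cm [-0.067  0.142  0.117] deg [-0.162  0.067  0.178] | tcp [466.925 100.139  43.176] F [ 0.359  0.876 -1.401] w 40.0 q [-0.027  0.065  2.091 -0.     0.989  0.346] t 7.2
```

```bash
python3 -m jog '0 0.1 0.1 0 0 0;0 0.1 0.1 0 0 0'|grep -E "pos|force";  python3 -m jog '0 0 0.1 0 0 0;0 0 0.1 0 0 0'|grep -E "pos|force";python3 -m jog '0 0 0.1 0 0 0;0 0 0.1 0 0 0'|grep -E "pos|force"
```

```text
tool_pos: [468.1, 99.6, 42.9]
contact_force: [-4.0, -1.6, 4.8]
tool_pos: [468.4, 99.4, 42.9]
contact_force: [-3.5, -1.1, 7.3]
tool_pos: [468.6, 99.1, 42.8]
contact_force: [-4.6, -2.0, 7.0]
```

Contact shows the ferrule seated in the V at TCP z about 42.8. I'll release, rise and turn the tool 90°.

```bash
python3 -m jog '0 0 -0.05 0 0 0;0 0 -0.05 0 0 0;0 0 -0.05 0 0 0;0 0 -0.05 0 0 0;0 0 -0.05 0 0 0' 1|grep -E "width|force"; python3 -m jog '0 0 0 0 0 0;0 0 0 0 0 0;0 0 0 0 0 0' 1|grep -E "width|force"; python3 -m jog '0 0 -2 0 0 0;0 0 -4 0 0 0;0 0 -7 0 0 4;0 0 -8 0 0 11;0 0 -8 0 0 18'|grep -E "width|force"; python3 -m jog '0 0 0 0 0 7;0 0 0 0 0 14;0 0 0 0 0 21;0 0 0 0 0 28;0 0 0 0 0 35'|grep -E "width|force";python3 -m jog '0 0 0 0 0 7;0 0 0 0 0 14;0 0 0 0 0 21;0 0 0 0 0 28;0 0 0 0 0 35'|grep -E "width|force"
python3 -c "
from h import *
im=shot('wrist','w7')
rel((468,99,44),rotz(-111.5))"
```

```text
contact_force: [0.7, -0.1, 0.6]
grip_width: 69.5
contact_force: [0.8, -0.0, -0.1]
grip_width: 89.6
contact_force: [-0.2, -0.3, -0.4]
grip_width: 93.9
contact_force: [-0.8, -1.5, 0.8]
grip_width: 94.1
contact_force: [-0.2, 0.8, -0.1]
grip_width: 93.9
cm [-0.325  0.141  8.263] deg [-0.001 -0.214  0.951] | tcp [471.252  99.29  126.64 ] F [ 0.674 -1.166  0.203] w 94.0 q [-0.028 -0.069  2.046 -0.001  1.161  1.902] t 9.67
```

View pics/w7.png

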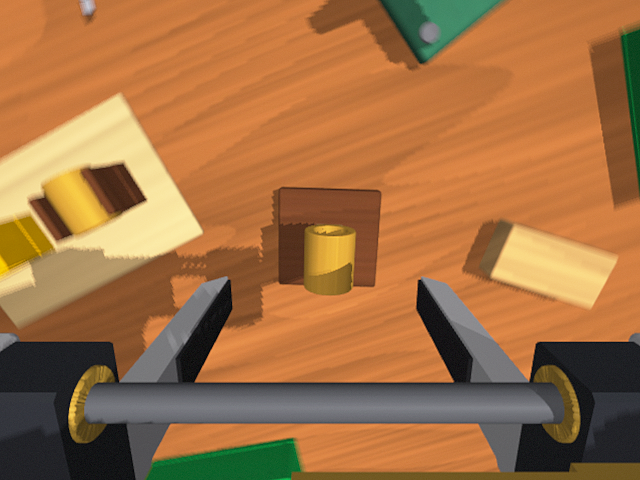

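The ferrule is resting in the V, spanning (304–356, 226–293) and aligned. I'll check its predicted pixel, then descend and grip its sides.

```bash
python3 -c "
from h import *
c=load('w7'); print(proj(c,(468,99,60)),proj(c,(468,99,77)),atz(c,(330,260),68))"
python3 -m jog '-0.1 0.05 2 0 -0.2 0.4;-0.2 0.1 4 0 -0.2 0.9;-0.3 0.15 6 0 -0.2 0.9;-0.3 0.15 8.2 0 -0.2 0.9;-0.3 0.15 8.2 0 -0.2 0.9'|grep -E "force"; python3 -c "
from h import *
rel((468,99,44),rotz(-111.5))"
```

```text
(np.float64(326.2757194525782), np.float64(257.19343661546236)) (np.float64(326.4610567750627), np.float64(265.48258772351846)) [467.79   96.526  68.   ]
contact_force: [-1.4, -0.8, -1.0]
cm [ 0.304 -0.135 -0.327] deg [0.155 0.424 0.165] | tcp [464.651  98.853  40.757] F [-1.411 -0.825 -0.962] w 94.0 q [-0.03   0.067  2.094 -0.     0.988  1.914] t 10.08
```

```bash
python3 -m jog '0.2 0 -0.3 0 0.2 0.1;0.2 0 -0.3 0 0.2 0.1'|grep -E "pos|force"; python3 -c "
from h import *
rel((468,98,44),rotz(-111.5))"
```

```text
tool_pos: [467.1, 98.1, 44.6]
contact_force: [0.4, -0.5, 0.1]
cm [ 0.089 -0.027  0.059] deg [0.144 0.179 0.126] | tcp [467.075  98.079  44.59 ] F [ 0.377 -0.455  0.114] w 94.0 q [-0.03   0.062  2.09  -0.002  0.993  1.914] t 10.25
```

```bash
python3 -m jog '0.1 0 0 0 0 0;0.1 0 0 0 0 0;0.1 0 0 0 0 0;0.1 0 0 0 0 0;0.1 0 0 0 0 0' 0|grep -E "width|force"; python3 -m jog '0 0 0 0 0 0;0 0 0 0 0 0;0 0 0 0 0 0;0 0 0 0 0 0;0 0 0 0 0 0' 0|grep -E "width|force";python3 -m jog '0 0 0 0 0 0;0 0 0 0 0 0;0 0 0 0 0 0' 0;python3 -c "
from h import *
rel((468,98,44),rotz(-111.5))"
```

```text
contact_force: [0.3, 0.4, -0.2]
grip_width: 64.2
contact_force: [-2.0, -3.1, 1.5]
grip_width: 33.8
time_s: 11.33
tool_pos: [468.1, 97.0, 45.1]
tcp_rot: [[0.932, -0.363, -0.004], [-0.364, -0.932, -0.003], [-0.003, 0.004, -1.0]]
contact_force: [-1.2, -2.2, 2.2]
grip_width: 33.9
cm [-0.041 -0.091  0.113] deg [0.25  0.157 0.185] | tcp [468.058  97.007  45.13 ] F [-1.166 -2.244  2.223] w 33.9 q [-0.032  0.063  2.088 -0.004  0.994  1.913] t 11.33
```

```bash
python3 -m jog '0 0 -0.8 0 0 0;0 0 -1.8 0 0 0;0 0 -3.2 0 0 0;0 0 -5 0 0 0;0 0 -5 0 0 0' |grep -E "width|force";python3 -c "
from h import *
rel((534.2,-72.6,95),rotz(-71.8))"
```

```text
contact_force: [0.9, -0.4, -1.4]
grip_width: 34.0
cm [12.053 13.536  0.483] deg [  0.166  -0.201 -39.508] | tcp [471.083  97.323  99.115] F [ 0.893 -0.38  -1.37 ] w 34.0 q [-0.031 -0.029  2.064 -0.003  1.103  1.913] t 11.75
```

```bash
python3 -m jog '2 2.3 0 0 0 -6.6;4 4.6 0 0 0 -13.2;6 6.8 0.2 0 0 -19.8;8 9 0.3 0 0 -26.4;10 11.3 0.4 0 0 -33' |grep -E "width|force";python3 -c "
from h import *
rel((534.2,-72.6,95),rotz(-71.8))"
```

```text
contact_force: [0.2, 0.7, -2.3]
grip_width: 34.0
cm [0.494 2.891 0.046] deg [ 0.193 -0.154 -6.173] | tcp [523.345 -45.354  95.357] F [ 0.217  0.688 -2.3  ] w 34.0 q [-0.302  0.083  1.957 -0.002  1.097  1.06 ] t 12.17
```

```bash
python3 -m jog '0.2 1.4 0 0.1 -0.1 -3;0.5 2.9 0 0.2 -0.15 -6.2;0.5 2.9 0 0.2 -0.15 -6.2;0.5 2.9 0 0.2 -0.15 -6.2' |grep -E "width|force";python3 -c "
from h import *
im=shot('wrist','w8')
rel((534.2,-72.6,95),rotz(-71.8))
c=load('w8')
for p in [(577,-58.5,90),(619.7,-44.5,90)]:print(proj(c,p))
a=r.snapshot('scene');cv2.imwrite('pics/s8.png',a)
o=np.zeros((600,800,3),np.uint8);o[:360,:640]=im[:360];z=cv2.resize(a[225:345,225:325],None,fx=2,fy=2,interpolation=2);o[360:600,:200]=z
z=cv2.resize(im[90:210,255:395],None,fx=2,fy=2,interpolation=2);o[360:600,200:480]=z
cv2.imwrite('pics/v8.png',o)"
```

```text
contact_force: [-0.6, 0.1, -2.3]
grip_width: 33.8
cm [ 0.023  0.057 -0.001] deg [-0.059  0.026 -0.051] | tcp [533.807 -72.13   94.995] F [ 0.496  0.664 -2.269] w 33.8 q [-0.345  0.117  1.921  0.001  1.104  0.909] t 12.55
(np.float64(324.51277056313086), np.float64(203.06683133641113))
(np.float64(324.3681139436829), np.float64(105.86889561028207))
```

View pics/v8.png

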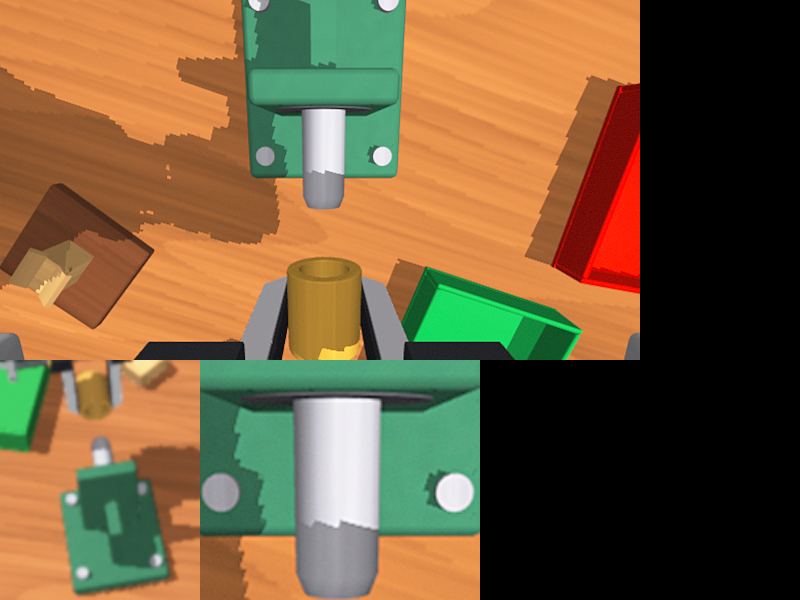

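w8 shows the pin centred at column 323.5 and the ferrule at 324.5, parallel, so they are laterally aligned to within about 0.5 mm. I'll lower to pin height and approach in small steps while watching the force.

```bash
python3 -m jog '0 -0.04 0.7 0 0 0;0 -0.04 1.4 0 0 0;0 -0.04 2 0 0 0;0 -0.04 2 0 0 0;0 -0.04 2 0 0 0' |grep -E "pos|force";python3 -m jog '0.5 0 0 0 0 0;1 0 0 0 0 0;1.5 0 0 0 0 0;2 0 0 0 0 0;2 0 0 0 0 0' |grep -E "pos|force";python3 -c "
from h import *
rel((619.7-20*.95,-44.5-20*.3123,75),rotz(-71.8))"
```

```text
tool_pos: [532.9, -70.9, 74.1]
contact_force: [0.4, 0.4, -1.2]
tool_pos: [553.2, -64.5, 74.5]
contact_force: [-0.5, -0.3, -1.8]
cm [ 4.942  0.181 -0.051] deg [-0.079  0.041  0.045] | tcp [553.201 -64.5    74.523] F [-0.526 -0.331 -1.813] w 33.7 q [-0.32   0.189  1.883  0.001  1.071  0.932] t 13.43
```

```bash
cat >> h.py <<'E'
def edges(name):
    im=shot('wrist',name); h=cv2.cvtColor(im,cv2.COLOR_BGR2HSV).astype(int)
    br=(h[...,0]>14)&(h[...,0]<32)&(h[...,1]>120); gr=(h[...,1]<60)
    for rr in list(range(110,215,12))+list(range(215,310,12)):
        out=[]
        for m in (gr,br):
            x=np.where(m[rr,280:370])[0]+280; out.append((x.min(),x.max(),(x.min()+x.max())/2,len(x)) if len(x)>15 else None)
        print(rr,*out)
E
python3 -c "
from h import *
edges('w9')
c=load('w9');print(proj(c,(577,-58.5,90)),cam('wrist')['c'])"
```

```text
110 None None
122 None None
134 None None
146 None None
158 None None
170 (np.int64(305), np.int64(352), np.float64(328.5), 48) None
182 (np.int64(305), np.int64(351), np.float64(328.0), 47) None
194 (np.int64(305), np.int64(351), np.float64(328.0), 47) None
206 (np.int64(306), np.int64(350), np.float64(328.0), 45) None
215 (np.int64(306), np.int64(350), np.float64(328.0), 45) None
227 (np.int64(306), np.int64(350), np.float64(328.0), 45) None
239 (np.int64(306), np.int64(349), np.float64(327.5), 44) None
251 (np.int64(307), np.int64(349), np.float64(328.0), 43) None
263 (np.int64(314), np.int64(342), np.float64(328.0), 29) (np.int64(292), np.int64(355), np.float64(323.5), 33)
275 None (np.int64(287), np.int64(360), np.float64(323.5), 74)
287 None (np.int64(287), np.int64(361), np.float64(324.0), 75)
299 None (np.int64(287), np.int64(361), np.float64(324.0), 75)
(np.float64(329.09466999851776), np.float64(256.5132421625518)) (323.8518822793529, 240.01433676429525)
```

The pin is at column 328 and the ferrule at 323.8, so it needs +1.8 mm in tool y, which agrees with the pose estimate.

```bash
python3 -m jog '0 0.18 -0.05 -0.1 0 0;0 0.18 -0.05 -0.1 0 0;0 0.18 -0.05 -0.1 0 0;0 0.18 -0.05 -0.1 0 0' |grep -E "pos|force";python3 -c "
from h import *
edges('w10')
rel((619.7-20*.95,-44.5-20*.3123,75),rotz(-71.8))"|grep -E "^(182|206|251|287|cm)"
```

```text
tool_pos: [553.0, -66.4, 74.8]
contact_force: [0.4, -0.3, -2.1]
182 (np.int64(302), np.int64(347), np.float64(324.5), 46) None
206 (np.int64(302), np.int64(347), np.float64(324.5), 46) None
251 (np.int64(304), np.int64(344), np.float64(324.0), 41) None
287 None (np.int64(287), np.int64(361), np.float64(324.0), 75)
cm [ 5.014  0.013 -0.027] deg [-0.001  0.084  0.034] | tcp [553.041 -66.312  74.806] F [ 0.493  0.568 -1.971] w 33.6 q [-0.322  0.188  1.883 -0.001  1.071  0.931] t 13.87
```

Aligned to about 0.2 mm. Now I'll advance gently, 10 mm at first.

```bash
python3 -m jog '0.3 0 0 0 0 0;0.6 0 0 0 0 0;0.9 0 0 0 0 0;1 0 0 0 0 0;1 0 0 0 0 0' |grep -E "pos|force"; python3 -m jog '0.2 0 0 0 0 0;0.4 0 0 0 0 0;0.5 0 0 0 0 0;0.5 0 0 0 0 0' |grep -E "pos|force";python3 -c "
from h import *
rel((619.7-20*.95,-44.5-20*.3123,75),rotz(-71.8))"
```

```text
tool_pos: [562.9, -63.1, 74.8]
contact_force: [0.4, 0.5, -2.0]
tool_pos: [567.9, -61.5, 74.9]
contact_force: [0.3, -0.1, -2.1]
cm [ 3.451  0.01  -0.018] deg [0.01  0.066 0.06 ] | tcp [567.892 -61.467  74.864] F [ 0.258 -0.058 -2.129] w 33.6 q [-0.306  0.219  1.847 -0.001  1.077  0.947] t 14.62
```

```bash
python3 -m jog '0.1 0 0 0 0 0;0.2 0 0 0 0 0;0.3 0 0 0 0 0;0.3 0 0 0 0 0' |grep -E "pos|force"; python3 -m jog '0.1 0 0 0 0 0;0.2 0 0 0 0 0;0.3 0 0 0 0 0;0.3 0 0 0 0 0' |grep -E "pos|force";python3 -c "
from h import *
rel((619.7-20*.95,-44.5-20*.3123,75),rotz(-71.8))"
```

```text
tool_pos: [570.7, -60.5, 74.8]
contact_force: [-0.0, -0.4, -2.1]
tool_pos: [571.0, -60.3, 74.3]
contact_force: [-9.6, -4.5, 2.8]
cm [ 3.123  0.023 -0.095] deg [-0.053  0.509  0.107] | tcp [570.97  -60.335  74.327] F [-9.619 -4.502  2.799] w 33.3 q [-0.3    0.231  1.834 -0.005  1.085  0.953] t 15.28
```

It stopped about 51 mm from the shoulder with roughly 10 N axial force. I'll back off, square up and try once more gently to rule out a cocked fit.

```bash
python3 -m jog '-0.2 0 -0.03 0 0.4 0;-0.4 0 -0.05 0 0.5 0;-0.4 0 -0.05 0 0.5 0' |grep -E "pos|force"; python3 -c "
from h import *
rel((619.7-20*.95,-44.5-20*.3123,75),rotz(-71.8))"; python3 -m jog '0.1 0 0 0 0 0;0.2 0 0 0 0 0;0.3 0 0 0 0 0;0.4 0 0 0 0 0' |grep -E "pos|force"; python3 -m jog '0.1 0 0 0 0 0;0.2 0 0 0 0 0;0.3 0 0 0 0 0' |grep -E "pos|force";python3 -c "
from h import *
rel((619.7-20*.95,-44.5-20*.3123,75),rotz(-71.8))
im=shot('wrist','w11');a=r.snapshot('scene')
cv2.imwrite('pics/v11.png',np.hstack([im[100:400,180:480],cv2.resize(a[225:345,225:345],(300,300),interpolation=2)]))"
```

```text
tool_pos: [567.1, -61.6, 74.8]
contact_force: [-0.3, 0.7, -1.4]
cm [ 3.533  0.026 -0.013] deg [-0.056 -0.03   0.086] | tcp [567.075 -61.584  74.849] F [-0.33   0.662 -1.369] w 33.6 q [-0.307  0.217  1.85   0.001  1.076  0.944] t 15.53
tool_pos: [570.8, -60.3, 74.9]
contact_force: [-3.5, -0.4, -0.3]
tool_pos: [571.0, -60.2, 74.4]
contact_force: [-12.6, -5.4, 5.0]
cm [ 3.116  0.041 -0.089] deg [-0.11   0.482  0.165] | tcp [570.99  -60.177  74.374] F [-12.592  -5.398   4.992] w 33.7 q [-0.301  0.23   1.834 -0.004  1.085  0.951] t 16.12
```

View pics/v11.png

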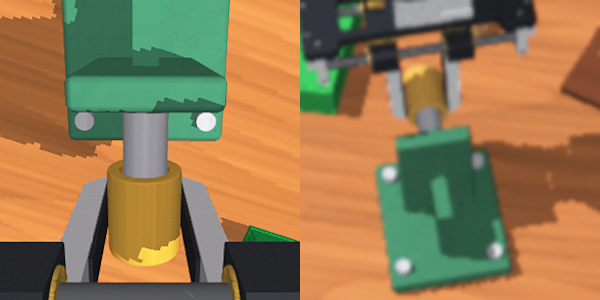

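It jams repeatably at about 51 mm from the shoulder with the pin 14 mm into the bore; the picture shows most of the pin still bare between ferrule and plate. It goes in the red tray. I'll withdraw and locate that tray.

```bash
python3 -m jog '-1 0 -0.05 0 0.4 0;-2 0 -0.05 0 0.5 0;-3 0 -0.05 0 0.5 0;-4 0 -0.05 0 0.5 0;-4 0 -0.05 0 0.5 0' |grep -E "pos|force|width"; python3 -m jog '-1 0 -2 0 0 0;-1 0 -5 0 0 0;-1 0 -8 0 0 0;-1 0 -10 0 0 0;-1 0 -10 0 0 0'|grep -E "pos|force|width"
python3 - <<'E'
from h import *
im=cv2.imread('pics/w3.png');w8=cv2.imread('pics/w8.png')
w3=load('w3');c8=load('w8')
print("w3 far rim corners",atz(w3,(340,322),35),atz(w3,(447,322),35))
print("w8 rim near corners (553,265),(619,86)",atz(c8,(553,265),35),atz(c8,(619,86),35))
rel((643,-285,175),rotz(10))
E
```

```text
tool_pos: [531.3, -73.0, 74.8]
contact_force: [0.3, 0.5, -1.7]
grip_width: 33.6
tool_pos: [525.3, -77.5, 180.4]
contact_force: [0.3, -0.0, -0.8]
grip_width: 33.4
w3 far rim corners [ 565.94  -224.333   35.   ] [ 686.724 -206.901   35.   ]
w8 rim near corners (553,265),(619,86) [ 575.09  -218.786   35.   ] [ 686.914 -204.05    35.   ]
cm [ 4.654 23.394  0.669] deg [  0.508  -0.219 -81.695] | tcp [525.29  -77.51  180.419] F [ 0.322 -0.015 -0.755] w 33.4 q [-0.361 -0.016  1.89   0.002  1.259  0.889] t 17.05
```

```bash
python3 -m jog '0.6 3 0 0 0 -7;1.3 6 0 0 0 -14;2 9 0 0 0 -21;2.7 12 0 0 0 -28;3.4 15 0 0 0 -35' |grep -E "pos|width"; python3 -c "
from h import *
rel((640,-274,150),rotz(8))"
```

```text
tool_pos: [604.7, -210.1, 179.1]
grip_width: 34.1
cm [-3.068  6.617  2.932] deg [  0.391  -0.107 -44.354] | tcp [ 604.694 -210.073  179.083] F [-0.018  0.483 -1.437] w 34.1 q [-0.513  0.242  1.611  0.004  1.283  0.121] t 17.47
```

```bash
python3 -m jog '-0.6 1.3 0.5 0 0 -7;-1.2 2.6 1 0 0 -14;-1.8 4 1.7 0 0 -21;-2.5 5.3 2.4 0 0 -28;-3.1 6.6 2.9 0 0 -35' |grep -E "pos|width"; python3 -m jog '0 0 0 0 0 -7;0 0 0 0 0 -9.5;0 0 0 0 0 -9.5;0 0 0 0 0 -9.5'|grep pos; python3 -c "
from h import *
im=shot('wrist','w12')
rel((640,-274,8),rotz(8))
h=cv2.cvtColor(im,cv2.COLOR_BGR2HSV); m=(((h[...,0]<6)|(h[...,0]>174))&(h[...,1]>150)).astype(np.uint8)
ys,xs=np.where(m);print(xs.min(),xs.max(),ys.min(),ys.max())
for y in range(60,480,30):
    x=np.where(m[y])[0]; print(y,(x.min(),x.max()) if len(x) else None,end=' ')
c=load('w12');print(proj(c,(640,-274,4)))
for p in ((-61,-51),(61,-51),(61,51),(-61,51)):
    a=np.radians(8);print(proj(c,(640+p[0]*np.cos(a)-p[1]*np.sin(a),-274+p[0]*np.sin(a)+p[1]*np.cos(a),35)))
cv2.imwrite('pics/v12.png',im)"
```

```text
tool_pos: [639.0, -274.3, 147.0]
grip_width: 33.8
tool_pos: [638.5, -273.9, 145.2]
cm [-0.063  0.086 13.775] deg [ 0.188 -0.144  0.408] | tcp [ 638.659 -273.905  145.746] F [-0.132 -0.884 -0.986] w 34.0 q [-0.57   0.399  1.478  0.004  1.264 -0.718] t 18.27
241 410 180 471
60 None 90 None 120 None 150 None 180 (np.int64(249), np.int64(281)) 210 (np.int64(242), np.int64(408)) 240 (np.int64(243), np.int64(406)) 270 (np.int64(245), np.int64(404)) 300 (np.int64(246), np.int64(401)) 330 None 360 None 390 None 420 None 450 (np.int64(317), np.int64(345)) (np.float64(325.8117969858231), np.float64(228.64667506176937))
(np.float64(251.44086506524178), np.float64(297.51645535218506))
(np.float64(399.6930904605434), np.float64(298.2073601832544))
(np.float64(407.7349776135108), np.float64(173.06059922494177))
(np.float64(245.37246200432497), np.float64(172.09548035097265))
```

View pics/v12.png

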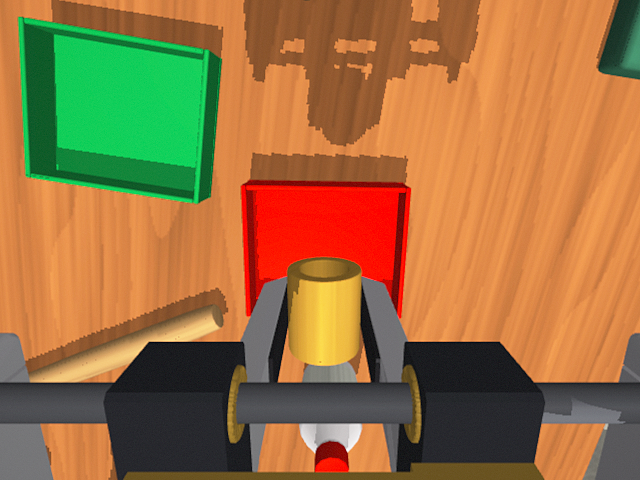

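The ferrule is held above the red tray, whose rim spans columns 242–409 with its far edge at row 182, so the tray centre is about 12 mm further −y than estimated. The glue bottle is at (331,440), just beyond it, so I'll check clearance.

```bash
python3 -c "
from h import *
c=load('w12')
print('rim',atz(c,(242,184),35),atz(c,(409,186),35),'near',atz(c,(247,316),35),'cap',atz(c,(331,452),110),'glue base',atz(c,(331,372),5))
rel((640,-284,50),rotz(8))"
```

```text
rim [ 570.78  -241.245   35.   ] [ 696.236 -224.399   35.   ] near [ 584.615 -350.17    35.   ] cap [ 662.247 -404.959  110.   ] glue base [ 665.71  -413.498    5.   ]
cm [-1.042 -0.046  9.572] deg [ 0.188 -0.144  0.408] | tcp [ 638.659 -273.905  145.746] F [-0.132 -0.884 -0.986] w 34.0 q [-0.57   0.399  1.478  0.004  1.264 -0.718] t 18.27
```

```bash
python3 -m jog '-0.4 0 2.5 0 0 0;-0.8 0 5 0 0 0.2;-1.2 0 7.5 0.2 -0.1 0.4;-1.2 0 9.6 0.2 -0.1 0.4;-1.2 0 9.6 0.2 -0.1 0.4' |grep -E "pos|force"; python3 -c "
from h import *
rel((640,-286,9),rotz(8))"
```

```text
tool_pos: [637.3, -283.3, 43.7]
contact_force: [-0.7, 0.5, -3.2]
cm [-0.329  0.256  3.463] deg [-0.432 -0.411 -0.047] | tcp [ 637.307 -283.305   43.671] F [-0.682  0.54  -3.223] w 33.3 q [-0.581  0.528  1.505  0.     1.12  -0.72 ] t 18.68
```

```bash
python3 -m jog '-0.3 0.1 1 -0.2 -0.2 0;-0.3 0.2 2 -0.4 -0.4 0;-0.3 0.2 3 -0.4 -0.4 0;-0.3 0.2 3.4 -0.4 -0.4 0;-0.3 0.2 3.4 -0.4 -0.4 0' |grep -E "pos|force"; python3 -m jog '0 0 0.1 0 0 0;0 0 0.1 0 0 0' |grep -E "pos|force";python3 -m jog '0 0 0.1 0 0 0;0 0 0.1 0 0 0' |grep -E "pos|force"
```

```text
tool_pos: [638.9, -285.4, 8.6]
contact_force: [-0.5, -0.1, -2.0]
tool_pos: [639.2, -285.5, 8.1]
contact_force: [0.3, -0.1, -2.0]
tool_pos: [639.6, -285.8, 7.7]
contact_force: [0.2, -0.4, -0.9]
```

```bash
python3 -m jog '0 0 0.1 0 0 0;0 0 0.1 0 0 0' |grep -E "pos|force";python3 -m jog '0 0 0.05 0 0 0;0 0 0.05 0 0 0' |grep -E "pos|force"; python3 -m jog '0 0 0 0 0 0;0 0 0 0 0 0;0 0 0 0 0 0;0 0 0 0 0 0;0 0 0 0 0 0' 0.6 |grep -E "pos|force|width"; python3 -m jog '0 0 -2 0 0 0;0 0 -5 0 0 0;0 0 -8 0 0 0;0 0 -12 0 0 0;0 0 -16 0 0 0' |grep -E "pos|force|width"; python3 -m jog '0 0 -2 0 0 0;0 0 -2 0 0 0;0 0 -2 0 0 0' |grep -E "pos|force|width"; python3 -c "
from h import *
im=shot('wrist','w13');a=r.snapshot('scene');cv2.imwrite('pics/s13.png',a)
c=load('w13');print(r.observe()['time_s'],proj(c,(640,-286,21)))
cv2.imwrite('pics/v13.png',np.hstack([cv2.resize(im,(400,300)),cv2.resize(a,(400,300))]))"
```

```text
tool_pos: [639.8, -285.9, 7.0]
contact_force: [-0.3, -0.0, -2.6]
tool_pos: [639.8, -285.9, 6.5]
contact_force: [-0.4, 0.2, -1.5]
tool_pos: [640.0, -286.0, 6.9]
contact_force: [-0.6, 0.1, -0.7]
grip_width: 56.4
tool_pos: [639.3, -285.5, 167.7]
contact_force: [0.3, -0.7, 0.1]
grip_width: 56.6
tool_pos: [640.0, -286.0, 189.6]
contact_force: [0.8, 0.2, -0.3]
grip_width: 56.4
20.95 (np.float64(324.1179026165514), np.float64(220.47289220650111))
```

The picture limit is reached, so I'll check numerically: brass inside the tray, and whether anything else moved.

```bash
python3 - <<'E'
from h import *
im=cv2.imread('pics/w13.png');h=cv2.cvtColor(im,cv2.COLOR_BGR2HSV);c=load('w13')
m=((h[...,0]>18)&(h[...,0]<32)&(h[...,1]>120)).astype(np.uint8)
red=(((h[...,0]<6)|(h[...,0]>174))&(h[...,1]>150)).astype(np.uint8)
for nm,k in(("brass",m),("red",red)):
    n,l,s,ct=cv2.connectedComponentsWithStats(k)
    for i in range(1,n):
        if s[i,4]>300: print(nm,s[i],ct[i],atz(c,ct[i],30 if nm=="brass" else 4))
a,b=cv2.imread('pics/scene0.png'),cv2.imread('pics/s13.png')
d=(cv2.absdiff(a,b).max(2)>40).astype(np.uint8); d=cv2.morphologyEx(d,cv2.MORPH_OPEN,np.ones((3,3)))
n,l,s,ct=cv2.connectedComponentsWithStats(d)
print("scene changes x,y,w,h,area");print(s[1:][s[1:,4]>15])
hb=cv2.cvtColor(b,cv2.COLOR_BGR2HSV);mb=((hb[...,0]>16)&(hb[...,0]<32)&(hb[...,1]>150)).astype(np.uint8)
n,l,s,ct=cv2.connectedComponentsWithStats(mb);print("brass/yellow in scene");print(s[1:][s[1:,4]>60])
E
```

```text
brass [ 304  197   36   49 1620] [321.593 220.265] [ 637.395 -284.086   30.   ]
brass [  26  287  204   82 1515] [129.038 326.677] [ 464.09  -416.543   30.   ]
brass [ 167  365   31   79 1166] [178.951 404.188] [ 515.967 -500.636   30.   ]
brass [ 451  365   31   79 1154] [468.948 404.555] [ 817.931 -459.504   30.   ]
brass [ 186  462  422   18 4261] [436.804 473.419] [ 804.23  -553.285   30.   ]
red [  251   161   149   122 15364] [324.642 220.381] [ 641.07  -289.686    4.   ]
scene changes x,y,w,h,area
[[   52     0   224   266 22075]
 [  295     0    17    33   331]
 [  327     0   313   192 19892]
 [  294    40    40    32   587]
 [  369   107    15     4    56]
 [  626   114    14    15    91]
 [  300   132   266   217 12549]
 [  634   134     6     8    38]
 [  611   139    24    31   242]
 [  362   140    36    12   236]
 [  401   145    10     8    65]
 [  588   213    52    26   584]
 [  349   241    11    10    82]
 [  341   258    23    13   175]
 [  219   264    67    89  2285]
 [  454   276    19    24   294]
 [  154   288    32    19   493]
 [  278   297     7    14    70]
 [  466   302    12     4    39]
 [  290   329     6     4    20]]
brass/yellow in scene
[[447  23  21  10 170]
 [516  28  21  10 169]
 [586  33  22  10 168]
 [413 278  17  22 247]
 [448 278  29  25 503]
 [155 290  22  14 184]]
```

```bash
python3 -c "
from station import r
print(r.sign_off(), r.observe()['time_s'])"
```

```text
the job is handed in; nothing more can be done
the job is handed in; nothing more can be done
```

The ferrule from the yellow slot **jammed part-way on the pin, so I left it lying in the red tray**. The job was handed in at about 21 s of the 58 s allowed.

- **The test:** I gripped it by its ends, set it in the V rest, re-gripped it across its sides and slid it onto the pin. It stopped with its centre about 51 mm from the shoulder, at about 10–14 N along the pin. I backed off, squared it up and tried once more, and it stopped at the same place. A tight ferrule should stop there, and one that fits should reach 20 mm.
- **Ferrule in the tray:** after release the wrist picture has it at about (637, −284) mm, against a tray centre of about (641, −288) mm. It is lying flat and the gripper is about 190 mm up, touching nothing.
- **Other ferrule:** the scene picture still has it in the dark slot.
- **Not fully checked:** I had used up the picture viewings, so these last checks were numerical only. Comparing the first and last scene pictures shows changes where I expected them. It also shows large changes elsewhere that I took to be the arm and its shadows but could not look at. No contact force was felt away from the ferrule work.
- **Disagreements:** the scene camera's positions differed from the wrist camera's by 3–6 mm for the fixtures. I went by the wrist camera and confirmed by contact. The first red tray estimate was about 12 mm off, and I corrected it before lowering the ferrule.

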